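Pin a cast specimen into the hand pull tester and hold it at the proof mark

ROBOT

A 7-joint arm with a two-finger parallel gripper is mounted at the origin on a cart in front of the work surface, level with it; the furniture and walls round the work are solid. World frame = base frame: x ahead of the robot, y to its left, z up, the work surface at z = 0. Lengths are in mm, angles in rad, forces in N, time in s.
With the tool pointing down it reaches from about 400 to 850 mm from the base axis. Payload 4.4 kg.
Tool frame: the origin (TCP) lies midway between the tips of the shut fingers; the grasp point (between the pads) lies 19 mm behind it; z points along the fingers, y is the line along which they close (so a half turn about z gives the same grasp; the last joint's range is limited). The gripper opens to 94 mm and grips with 3 to 60 N. Pads are 16 mm wide; open, the fingers measure 119 mm over their backs; the gripper's body (75 mm by 177 mm) begins 78 mm behind the grasp point.
Start: joints at [-1.183, 0.628, 0.038, 1.517, -0.027, 0.996, -0.02], TCP at [284.928, 584.238, 205.478] pointing down, gripper open.
Joint ranges: [-3.06, 3.06], [-0.37, 2.12], [-1.25, 1.32], [0.18, 2.47], [-1.1, 4.24], [0.23, 1.98], [-2.94, 2.94]. Speed limits (rad/s): [2.57, 2.57, 3.14, 3.14, 3.14, 3.14, 3.14].

INTERFACE

Orientations are given as [roll, pitch, yaw] about the fixed x, y, z axes, in that order (R = Rz(yaw) Ry(pitch) Rx(roll)).
In Python, from rig import arm gives the robot as it stands.
- The arm moves only by the tool servo_tool, never from a script. Its argument "deltas" is a list of rows, each a list of 3 entries, a list of its own where there are three numbers: the turn, a rotation vector about the tool's x, y, z in rad, then the shift along the tool's x, y, z in m, then the closure, from -1 (fully open) to 1 (shut). A call has 1 to 20 rows; each row is the pose to reach, as a shift and turn from the pose commanded when the call began, along the tool's axes at that moment; what a row does not reach only later rows make up. A row lasts 1/12 s, in which the tool goes at most 41.7 mm and 7.16 degrees, less where a joint would pass 70% of its speed; a pose out of reach is approached as far as the arm can. A call with a gripper value outside its range is refused whole. The fingers move at their own pace and stop on an object; "force" is the grip in N (left out, the last holds). Time passes only in rows, so rows that repeat a pose let the fingers close. It gives the time, the measured TCP pose, the force, the opening and the grip force at its end, in the units of the state.
- arm.read_state(): the state, without advancing time (a new reading comes with each control period).
- arm.read_camera(name): name is "scene" or "top" or "wrist"; returns the picture (420x560x3 uint8, blue, green, red); there is no depth.
- arm.camera_info(name): a dict with "vfov" (degrees; the focal length in pixels is half the picture's height over the tangent of half this angle, whatever the lens; pixels are square), "cx", "cy" (the principal point, pixels), "T" (4x4, takes a point from camera to world coordinates). Camera axes: x right, y up, looking along -z (the intrinsics and any distortion apply to the point x, -y, -z); pixel columns grow to the right and rows downward; lengths in mm; the calibration is good to about 2 mm. A picture is of the moment at which its call begins: read the wrist's pose just before it. camera_info takes no time and is no camera call; for the wrist camera it gives the pose at the moment of the call.
- arm.hand_in(): hands the job in; it is judged then, once.
The state is a dict: "clock": time; "qpos": joint angles; "joint_velocities": joint speeds; "tau": joint torques, N m; "tcp_pos": TCP position; "tool_rot": TCP orientation; "contact_force": force on the tool from outside, world axes, zero at the start; "ft_torque": the same for the moment, N m; "grip_width": finger opening in mm; "finger_force": force on a finger pad.
Only numpy, scipy, OpenCV 4.12 (cv2) and the standard library are available. Lean on these libraries where they do the work, as an engineer would, in place of code of your own. Each camera call takes 0.05 s, during which the arm holds its last target. There are 200 camera calls.

TASK

Proof-load the cast dog-bone specimen on the hand pull tester: push the slide fully home so that its fork straddles the specimen's eye, and put the thicker of the two pins from the wooden stand down through fork and eye until its collar sits on the fork, and let go of it. Then draw the slide back by its handle until the gauge's pointer stands level with the brass set mark, without ever pulling well past it, and finish while still holding the handle there, for the spring pulls it back if you let go. Leave the thin pin in the stand and the other things on the bench where they are.

Things in the scene. Friction and masses are not known exactly. Their poses are not given: they have to be found in the camera images.
- pull_slide: Lengths in mm. sliding carriage of the tester: steel block 60 x 94 with a steel fork in front and a D-handle on top, on level guides. Own +x = pull direction (away from the gauge), z up; origin at bench level straight below the fork hole. Travel 75 from fully home (hard stop: fork hole and eye in line); starts 20 to 45 out; unpinned it stays put (friction 1.2 N)
- fork_hole (a point): Lengths in mm. centre of the fork's hole in the fork's top face, 58 above the bench; moves and turns with the slide. Vertical hole of 14 diameter, chamfered, through two 8 thick plates with a 14 gap between them for the specimen. The fork is 44 wide
- tab_hole (a point): Lengths in mm. centre of the specimen's eye (vertical hole of 14 diameter) in its top face, 48 above the bench; slide's axes. White resin dog-bone plate 10 thick, 30 wide at the eye, already clamped in the gauge's jaw. In line when fork_hole is straight above it. The gauge's spring (4 N preload, 200 N/m, travel 75) resists it moving along +x and draws it back
- handle (a point): Lengths in mm. middle of the handle's black grip, 100 above the bench, 48 above the block under it; on the slide, 85 to +x of the fork hole. A level round bar 16 thick, 50 long along the slide's y, between two posts 68 apart and 13 thick
- pointer (a point): Lengths in mm. tip of the gauge's dark needle (4 wide), 34 above the bench, on the robot's side of the specimen's jaw; moves with the specimen along the slide's x
- mark (a point): Lengths in mm. tip of the nib on the brass set mark, a rider 12 wide with a thumbscrew on the outer edge of the ruled scale bar, 34 above the bench; slide's axes. Fixed, 30 to 55 to +x of the pointer's rest position. Level with it = the same place along x
- pin_thick: Lengths in mm. the thicker headed steel pin, 0.09 kg: shank 12 in diameter and 34 long below the collar, with chamfered foot; collar 25 in diameter, 5 thick; above it a dark knurled round grip 18 in diameter and 32 long. Origin on the axis at the collar's underside (on the stand at the start, on the fork's top face when seated); z up along the axis; its yaw is of no account
- pin_thin: Lengths in mm. the thinner headed pin, for other specimens: shank 8 in diameter, 34 long, collar 19 in diameter, grip 12 in diameter and 24 long. Origin at the collar's underside. Stays in the stand
- pin_stand: Lengths in mm. fixed wooden block 116 x 50 x 45 high, with two vertical through holes of 14 in diameter at 30 either side of its centre along its x; each holds one pin, in either order. Origin at the centre of its underside
- mould_half: Lengths in mm. silicone mould half, a blue flat block 60 x 85 x 24; bystander. Origin at the centre of its underside
- cast_part: Lengths in mm. cast knob-shaped part, 55 across, 44 high; bystander. Origin at the centre of its underside
- masking_tape: Lengths in mm. roll of masking tape lying flat, 104 across, 25 high; bystander. Origin at the centre of its underside

How it is judged:
By the outcome, as a careful person would: the job done as asked, in the order asked, and still so for the second after the job is handed in, while the arm keeps its last pose, push and grip.
It also fails if it takes over 64 s, if anything falls off the work surface, if the arm or the gripper's body presses on something with over 40 N, if the wrist force passes 120 N, or if a joint passes its speed limit or range.

## Working session

There is one attempt and no reset: what is moved stays moved. The work goes in short steps, Python scripts to look and compute and a tool call to move; the robot and the scene stay as the last step left them, time stands still between calls to the robot, and variables do not carry over. Pictures are saved under pics/ and viewed, at most 10 in all, crops included, and the job is handed in when it is done.

Besides the shell and the picture viewer there is one more tool, called in YAML: its name, and indented under it one key for each argument. servo_tool: Moves the arm, as the interface text tells. Its arguments: {"type":"object","properties":{"deltas":{"type":"array"},"force":{"type":"number"}},"required":["deltas"]}

```bash
mkdir -p pics; ls
python3 - <<'E'
from rig import arm
import cv2,numpy as np
np.set_printoptions(precision=3,suppress=True)
for n in ("scene","top"):
    cv2.imwrite(f"pics/{n}0.png",arm.read_camera(n))
for n in ("scene","top","wrist"):
    print(n,arm.camera_info(n))
print(arm.read_state())
E
```

```text
pics
scene {'vfov': 49.05109690405945, 'cx': 276.32464478916074, 'cy': 210.77627608275216, 'T': array([[   0.753,    0.272,   -0.6  , -291.788],
       [  -0.658,    0.329,   -0.677, -863.551],
       [   0.013,    0.904,    0.427,  670.174],
       [   0.   ,    0.   ,    0.   ,    1.   ]])}
top {'vfov': 49.58231633910617, 'cx': 277.6655143785888, 'cy': 209.25117517861318, 'T': array([[  -0.   ,    0.997,   -0.074,  435.108],
       [  -1.   ,   -0.   ,   -0.004,   50.11 ],
       [  -0.004,    0.074,    0.997, 1453.925],
       [   0.   ,    0.   ,    0.   ,    1.   ]])}
wrist {'vfov': 67.02727812351633, 'cx': 280.35190672880157, 'cy': 211.3080229289643, 'T': array([[  0.438,  -0.864,  -0.25 , 211.106],
       [  0.899,   0.42 ,   0.125, 620.473],
       [ -0.003,  -0.279,   0.96 , 384.   ],
       [  0.   ,   0.   ,   0.   ,   1.   ]])}
{'clock': 0.1, 'qpos': array([-1.183,  0.629,  0.038,  1.518, -0.027,  0.996, -0.02 ]), 'joint_velocities': array([ 0.002, -0.001,  0.   , -0.003, -0.   , -0.   , -0.001]), 'tau': array([  0.003, -55.079,   1.147, -18.712,  -0.052,   0.019,   0.   ]), 'tcp_pos': array([284.687, 583.733, 204.684]), 'tool_rot': array([-3.14 ,  0.   ,  2.688]), 'contact_force': array([ 0.067, -0.425,  0.023]), 'ft_torque': array([ 0.024, -0.   , -0.017]), 'finger_force': 0.0, 'grip_width': 94.28853644613001}
```

View pics/top0.png

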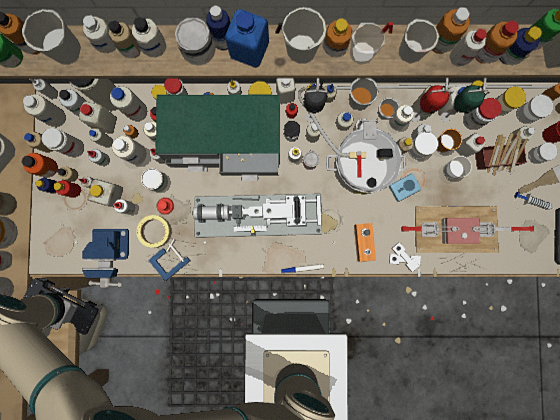

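View pics/scene0.png

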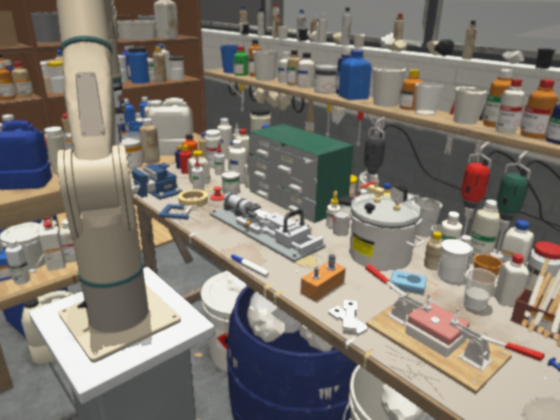

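```bash
cat > h.py <<'E'
from rig import arm
import cv2,numpy as np
from scipy.spatial.transform import Rotation as R
np.set_printoptions(precision=4,suppress=True)
def pix(info,u,v,z):
    f=210/np.tan(np.radians(info['vfov']/2))
    T=info['T'];d=T[:3,:3]@np.array([(u-info['cx'])/f,-(v-info['cy'])/f,-1])
    o=T[:3,3];return o+d*(z-o[2])/d[2]
def proj(info,p):
    f=210/np.tan(np.radians(info['vfov']/2))
    T=info['T'];c=T[:3,:3].T@(np.array(p)-T[:3,3])
    return np.array([info['cx']+f*c[0]/-c[2],info['cy']-f*c[1]/-c[2]])
def tool(target,rot=None,s=None):
    "shift (m) and turn (rotvec) in tool axes to reach target TCP, rot rpy"
    s=s or arm.read_state();A=R.from_euler('xyz',s['tool_rot'])
    d=A.inv().apply(np.array(target)-s['tcp_pos'])/1000
    r=(A.inv()*R.from_euler('xyz',rot)).as_rotvec() if rot is not None else 0
    return d,r
E
python3 - <<'E'
from h import *
i=arm.camera_info("top")
for n,u,v,z in [("handle",307,210,100),("fork",268,212,58),("standL",361,228,80),("standR",366,256,80),("stand",366,241,45),("mark",252,230,34),("baseUL",195,197,0),("baseLR",322,236,0)]:
    print(n,pix(i,u,v,z))
im=cv2.imread("pics/top0.png")
c=cv2.resize(im[180:275,185:385],None,fx=4,fy=4,interpolation=cv2.INTER_CUBIC)
cv2.imwrite("pics/topcrop.png",c)
E
```

```text
handle [533.7935 -31.6005 100.    ]
fork [530.7308  85.8915  58.    ]
standL [ 480.7084 -195.5004   80.    ]
standR [ 396.5993 -209.3598   80.    ]
stand [ 441.7248 -216.639    45.    ]
mark [476.0697 136.3768  34.    ]
baseUL [583.14   322.2203   0.    ]
baseLR [457.8685 -85.0871   0.    ]
```

View pics/topcrop.png

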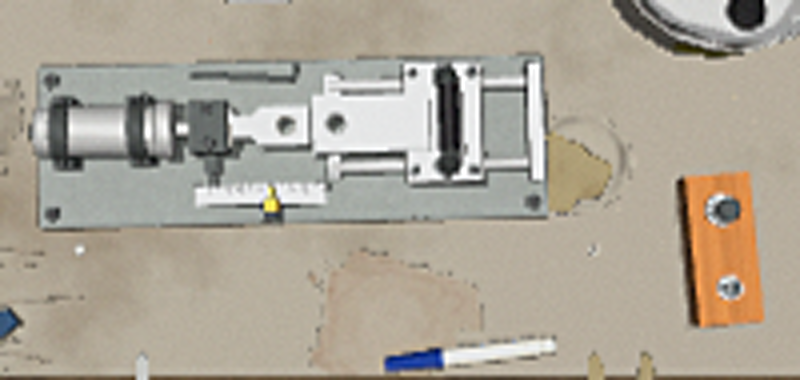

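Run:
```python
from h import *
i=arm.camera_info("top")
P={}
for n,u,v,z in [("handle",448,122,108),("fork",336,124,58),("eye",286,125,48),("thick",724,209,82),("thin",730,288,74),("nib",271,188,34),("ptr",213,180,34),("blockUL",405,63,52),("blockLR",482,184,52)]:
    P[n]=pix(i,(u-1.5)/4+185,(v-1.5)/4+180,z); print(n,P[n])
print(P["fork"]-P["handle"],P["fork"]-P["eye"],P["ptr"]-P["nib"])
d,r=tool([P["handle"][0]-0,P["handle"][1],230],[np.pi,0,np.pi]);print(d,r)
s=arm.read_state();T=np.eye(4);T[:3,:3]=R.from_euler('xyz',s['tool_rot']).as_matrix();T[:3,3]=s['tcp_pos']
print(T, np.linalg.inv(T)@arm.camera_info("wrist")["T"])
```

```text
handle [532.8507  -0.3361 108.    ]
fork [534.9726  83.9737  58.    ]
eye [534.926  122.9769  48.    ]
thick [ 468.9704 -208.9033   82.    ]
thin [ 409.5793 -214.0784   74.    ]
nib [486.6049 135.2486  34.    ]
ptr [492.8653 180.598   34.    ]
blockUL [582.7585  30.7258  52.    ]
blockLR [488.9961 -28.4829  52.    ]
[  2.1219  84.3098 -50.    ] [  0.0466 -39.0032  10.    ] [ 6.2604 45.3494  0.    ]
[-0.4791 -0.4162 -0.0246] [-0.0016 -0.0003 -0.4538]
[[ -0.8988   0.4384  -0.0006 284.6873]
 [  0.4384   0.8988  -0.0014 583.7329]
 [ -0.      -0.0016  -1.     204.6845]
 [  0.       0.       0.       1.    ]] [[   0.0003    0.9602    0.2793   82.2322]
 [   1.       -0.0007    0.0011    0.4854]
 [   0.0012    0.2793   -0.9602 -179.32  ]
 [   0.        0.        0.        1.    ]]
```

servo_tool:
  deltas:
    - [[0,0,-0.1],[-0.03,-0.026,0.0],-1]
    - [[0,0,-0.2],[-0.06,-0.052,0.0],-1]
    - [[0,0,-0.3],[-0.09,-0.078,0.0],-1]
    - [[0,0,-0.4],[-0.12,-0.104,0.0],-1]
    - [[0,0,-0.454],[-0.15,-0.13,0.0],-1]
    - [[0,0,-0.454],[-0.18,-0.156,0.0],-1]
    - [[0,0,-0.454],[-0.21,-0.182,0.0],-1]
    - [[0,0,-0.454],[-0.24,-0.208,0.0],-1]
    - [[0,0,-0.454],[-0.27,-0.234,0.0],-1]
    - [[0,0,-0.454],[-0.3,-0.26,0.0],-1]
    - [[0,0,-0.454],[-0.33,-0.286,0.0],-1]
    - [[0,0,-0.454],[-0.36,-0.312,0.0],-1]
    - [[0,0,-0.454],[-0.39,-0.338,0.0],-1]
    - [[0,0,-0.454],[-0.42,-0.364,0.0],-1]
    - [[0,0,-0.454],[-0.45,-0.39,0.0],-1]
    - [[0,0,-0.454],[-0.479,-0.416,0.005],-1]
    - [[0,0,-0.454],[-0.479,-0.416,0.005],-1]
    - [[0,0,-0.454],[-0.479,-0.416,0.005],-1]
  force: 30

```text
clock: 1.6
tcp_pos: [533.0, -2.5, 199.7]
tool_rot: [-3.141, -0.001, 3.136]
contact_force: [-0.5, -0.1, 0.4]
grip_width: 94.3
finger_force: 0.0
```

Run:
```python
from h import *
i=arm.camera_info("wrist"); im=arm.read_camera("wrist"); cv2.imwrite("pics/w1.png",im)
np.save("w1.npy",i,allow_pickle=True); s=arm.read_state(); print(s['clock'],s['tcp_pos'],s['tool_rot'])
for n,p in dict(handle=[533,0,108],fork=[535,84,58],eye=[535,123,48]).items(): print(n,proj(i,p))
cv2.imwrite("pics/w1.png",cv2.resize(im,None,fx=1.4,fy=1.4,interpolation=cv2.INTER_CUBIC))
```

```text
1.65 [532.5785   0.0338 199.9375] [ 3.1411 -0.0014  3.14  ]
handle [282.6896 214.8735]
fork [362.8011 202.5667]
eye [396.7953 200.0713]
```

View pics/w1.png

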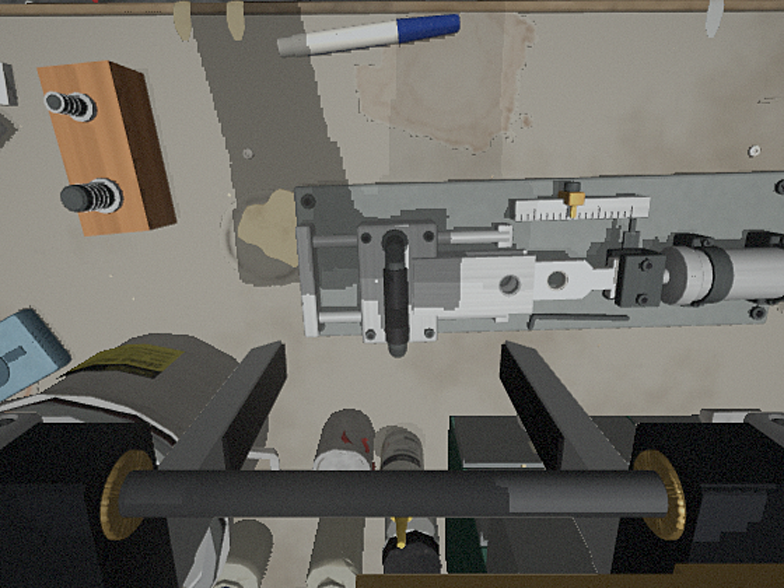

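Run:
```python
from h import *
i=np.load("w1.npy",allow_pickle=True).item()
for n,u,v,z in [("handle",397,296,108),("fork",510,285,58),("eye",557,280,48),("nib",571,217,34),("ptr",628,222,34),("plUL",296,189,12),("plUR",770,172,12),("thick",75,198,82),("thickcollar",105,195,50)]:
    print(n,pix(i,u/1.4,v/1.4,z))
```

```text
handle [529.8007   0.7947 108.    ]
fork [536.0931  85.6255  58.    ]
eye [534.9262 124.1333  48.    ]
nib [488.5562 135.3099  34.    ]
ptr [492.5904 179.6539  34.    ]
plUL [467.5203 -79.65    12.    ]
plUR [456.2378 298.3991  12.    ]
thick [ 469.4531 -210.091    82.    ]
thickcollar [ 469.3874 -210.3701   50.    ]
```

servo_tool:
  deltas:
    - [[0,0,0],[0,0,0.03],-1]
    - [[0,0,0],[0,0,0.06],-1]
    - [[0,0,0],[0,0,0.09],-0.6]
    - [[0,0,0],[0,0,0.108],-0.4]
    - [[0,0,0],[0,0,0.119],0.0]
    - [[0,0,0],[0,0,0.119],0.4]
    - [[0,0,0],[0,0,0.119],1]
    - [[0,0,0],[0,0,0.119],1]
    - [[0,0,0],[0,0,0.119],1]
    - [[0,0,0],[0,0,0.119],1]
    - [[0,0,0],[0,0,0.119],1]
  force: 30

```text
clock: 2.57
tcp_pos: [533.6, 0.5, 82.3]
tool_rot: [3.141, 0.002, -3.141]
contact_force: [0.2, -0.2, 0.2]
grip_width: 37.4
finger_force: 0.0
```

servo_tool:
  deltas:
    - [[0,0,0],[0,0,0],1]
    - [[0,0,0],[0,0,0],1]
    - [[0,0,0],[0,0,0],1]
    - [[0,0,0],[0,0,0],1]
    - [[0,0,0],[0,0,0],1]
    - [[0,0,0],[0,0.002,0],1]
    - [[0,0,0],[0,0.006,0],1]
    - [[0,0,0],[0,0.011,0],1]
    - [[0,0,0],[0,0.016,0],1]
    - [[0,0,0],[0.001,0.021,0],1]
    - [[0,0,0],[0.001,0.026,0],1]
    - [[0,0,0],[0.001,0.03,0],1]
    - [[0,0,0],[0.001,0.033,0],1]
    - [[0,0,0],[0.001,0.034,0],1]
    - [[0,0,0],[0.001,0.034,0],1]

```text
clock: 3.82
tcp_pos: [532.3, 35.4, 81.6]
tool_rot: [3.141, 0.0, -3.141]
contact_force: [-0.5, 1.1, 4.0]
grip_width: 15.0
finger_force: 30.0
```

servo_tool:
  deltas:
    - [[0,0,0],[0,0.002,0],1]
    - [[0,0,0],[0,0.004,0],1]
    - [[0,0,0],[0,0.005,0],1]
    - [[0,0,0],[0,0.006,0],1]
    - [[0,0,0],[0,0.007,0],1]
    - [[0,0,0],[0,0.007,0],1]
    - [[0,0,0],[0,0.007,0],1]

```text
clock: 4.4
tcp_pos: [532.2, 38.4, 81.6]
tool_rot: [-3.138, 0.0, 3.14]
contact_force: [-0.0, -6.7, 5.2]
grip_width: 15.2
finger_force: 30.0
```

servo_tool:
  deltas:
    - [[0,0,0],[0,0,0],0.6]
    - [[0,0,0],[0,0,0],0.3]
    - [[0,0,0],[0,0,0],0]
    - [[0,0,0],[0,0,0],-0.2]
    - [[0,0,0],[0,0,0],-0.2]
    - [[0,0,0],[0,0,0],-0.2]
    - [[0,0,0],[0,0,-0.01],-0.2]
    - [[0,0,0],[0,0.01,-0.04],-0.2]
    - [[0,0,0],[0,0.03,-0.07],-0.2]
    - [[0,0,0],[0,0.05,-0.1],-0.2]
    - [[0,0,0],[0,0.06,-0.1],-0.2]
    - [[0,0,0],[0,0.06,-0.1],-0.2]

```text
clock: 5.4
tcp_pos: [533.1, 105.0, 183.7]
tool_rot: [3.139, 0.004, -3.137]
contact_force: [0.3, 0.4, -0.2]
grip_width: 56.4
finger_force: 0.0
```

Run:
```python
from h import *
i=arm.camera_info("wrist"); im=arm.read_camera("wrist"); cv2.imwrite("pics/w2raw.png",im)
np.save("w2.npy",i,allow_pickle=True); s=arm.read_state(); print(s['clock'],s['tcp_pos'],s['tool_rot'],s['grip_width'])
for n,p in dict(handle=[532,38,108],fork=[535,123.4,58],nib=[487.5,135.3,34]).items(): print(n,proj(i,p))
cv2.imwrite("pics/w2.png",cv2.resize(im[110:260,210:410],None,fx=4,fy=4,interpolation=cv2.INTER_CUBIC))
```

```text
5.45 [531.9676 102.5661 182.1264] [ 3.1409  0.0011 -3.1388] 56.165862013845526
handle [199.975  218.2732]
fork [297.988  206.2436]
nib [309.2372 155.4892]
```

View pics/w2.png

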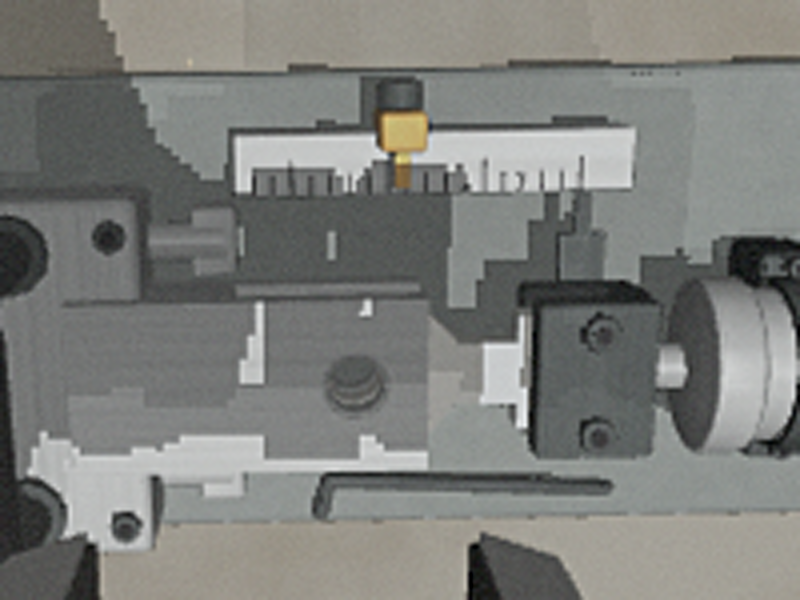

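Run:
```python
from h import *
i=np.load("w2.npy",allow_pickle=True).item()
for n,u,v,z in [("fork",355,381,58),("nib",402,187,34),("ptr",581,192,34),("barL",234,192,34),("barR",634,188,34)]:
    print(n,pix(i,210+(u-1.5)/4,110+(v-1.5)/4,z))
print(tool([469.3,-209.5,140],[np.pi,0,np.pi]))
```

```text
fork [533.5839 123.7562  58.    ]
nib [488.3984 136.2408  34.    ]
ptr [489.4571 182.3646  34.    ]
barL [489.8786  93.0498  34.    ]
barR [488.3714 195.9286  34.    ]
(array([ 0.0636, -0.3119,  0.0419]), array([0.0006, 0.0011, 0.0028]))
```

servo_tool:
  deltas:
    - [[0,0,0],[0.007,-0.035,0],-0.1]
    - [[0,0,0],[0.014,-0.07,0],-0.1]
    - [[0,0,0],[0.021,-0.105,0],-0.1]
    - [[0,0,0],[0.028,-0.14,0],-0.1]
    - [[0,0,0],[0.035,-0.175,0],-0.1]
    - [[0,0,0],[0.042,-0.21,0],-0.1]
    - [[0,0,0],[0.049,-0.245,0.01],-0.1]
    - [[0,0,0],[0.056,-0.28,0.02],-0.1]
    - [[0,0,0],[0.063,-0.309,0.04],-0.1]
    - [[0,0,0],[0.063,-0.311,0.04],-0.1]
    - [[0,0,0],[0.063,-0.311,0.04],-0.1]

```text
clock: 6.37
tcp_pos: [465.6, -212.4, 139.3]
tool_rot: [3.141, -0.006, 3.135]
contact_force: [0.5, 1.5, 0.4]
grip_width: 51.5
finger_force: 0.0
```

Run:
```python
from h import *
i=arm.camera_info("wrist"); im=arm.read_camera("wrist")
np.save("w3.npy",i,allow_pickle=True); s=arm.read_state(); print(s['clock'],s['tcp_pos'],s['tool_rot'],s['grip_width'])
for n,p in dict(thicktop=[469.3,-209.5,82],coll=[469.3,-209.5,50],thin=[409,-214,74]).items(): print(n,proj(i,p))
cv2.imwrite("pics/w3.png",im)
```

```text
6.4167 [ 467.1253 -210.4938  140.1   ] [ 3.1405 -0.0035  3.1387] 51.57017389308072
thicktop [283.3856 232.2346]
coll [283.074  220.1105]
thin [277.1514 154.2865]
```

View pics/w3.png

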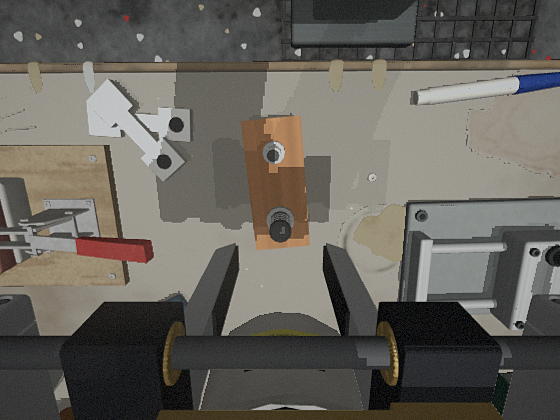

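servo_tool:
  deltas:
    - [[0,0,0],[-0.002,-0.0015,0.03],-0.1]
    - [[0,0,0],[-0.002,-0.0015,0.055],-0.1]
    - [[0,0,0],[-0.002,-0.0015,0.075],-0.1]
    - [[0,0,0],[-0.002,-0.0015,0.084],-0.1]
    - [[0,0,0],[-0.002,-0.0015,0.086],-0.1]
    - [[0,0,0],[-0.002,-0.0015,0.086],0.3]
    - [[0,0,0],[-0.002,-0.0015,0.086],1]
    - [[0,0,0],[-0.002,-0.0015,0.086],1]
    - [[0,0,0],[-0.002,-0.0015,0.086],1]
    - [[0,0,0],[-0.002,-0.0015,0.086],1]
    - [[0,0,0],[-0.002,-0.0015,0.086],1]
    - [[0,0,0],[-0.002,-0.0015,0.086],1]
  force: 30

```text
clock: 7.42
tcp_pos: [471.6, -211.7, 56.1]
tool_rot: [-3.141, 0.001, 3.141]
contact_force: [0.0, 0.3, 5.6]
grip_width: 17.1
finger_force: 30.0
```

servo_tool:
  deltas:
    - [[0,0,0],[0,0,-0.02],1]
    - [[0,0,0],[0,0,-0.05],1]
    - [[0,0,0],[0,0,-0.085],1]
    - [[0,0,0],[-0.005,0.02,-0.115],1]
    - [[0,0,0],[-0.012,0.055,-0.125],1]
    - [[0,0,0],[-0.019,0.09,-0.125],1]
    - [[0,0,0],[-0.025,0.125,-0.125],1]
    - [[0,0,0],[-0.032,0.16,-0.125],1]
    - [[0,0,0],[-0.039,0.195,-0.125],1]
    - [[0,0,0],[-0.046,0.23,-0.125],1]
    - [[0,0,0],[-0.053,0.265,-0.125],1]
    - [[0,0,0],[-0.06,0.3,-0.125],1]
    - [[0,0,0],[-0.064,0.325,-0.11],1]
    - [[0,0,0],[-0.065,0.335,-0.09],1]
    - [[0,0,0],[-0.065,0.335,-0.078],1]
    - [[0,0,0],[-0.065,0.335,-0.078],1]
    - [[0,0,0],[-0.065,0.335,-0.078],1]
    - [[0,0,0],[-0.065,0.335,-0.078],1]

```text
clock: 8.92
tcp_pos: [536.4, 123.2, 134.0]
tool_rot: [-3.141, 0.001, 3.141]
contact_force: [-0.7, -0.6, -0.1]
grip_width: 17.2
finger_force: 30.0
```

Run:
```python
from h import *
i=arm.camera_info("wrist"); im=arm.read_camera("wrist"); cv2.imwrite("pics/w4raw.png",im)
np.save("w4.npy",i,allow_pickle=True); s=arm.read_state(); print(s['clock'],s['tcp_pos'],s['tool_rot'],s['grip_width'],s['contact_force'])
t=s['tcp_pos']
for n,p in dict(foot=t+[-2.5,0,-45],coll=t+[-2.5,0,-11],fork=[534.5,123.6,58]).items(): print(n,proj(i,p))
cv2.imwrite("pics/w4.png",cv2.resize(im[150:300,200:400],None,fx=4,fy=4,interpolation=cv2.INTER_CUBIC))
```

```text
8.9667 [536.7022 123.1537 134.3335] [3.1415 0.0014 3.1404] 17.47058406978625 [ 1.6246  0.2648 -0.6692]
foot [279.6027 230.1148]
coll [279.4136 247.8288]
fork [280.2655 217.9559]
```

View pics/w4.png

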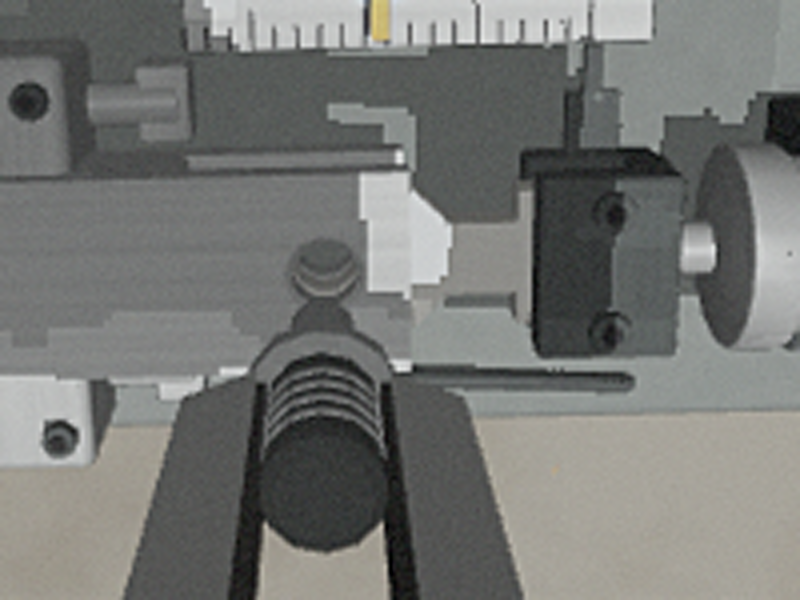

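Run:
```python
from h import *
i=np.load("w4.npy",allow_pickle=True).item()
q=lambda u,v,z:pix(i,200+(u-1.5)/4,150+(v-1.5)/4,z)
print("grip top",q(323,485,160.3),"collar edge(-12.5x)",q(323,330,128.3),"foot",q(323,299,89.3), "fork",q(325,268,58))
print("nib",q(380,47,34))
for dx in (-4,-2.5,-1,0): 
    t=np.array([536.7+dx,123.2,134.3])
    print(dx,[(proj(i,t+o)-[200,150])*4+1.5 for o in ([0,0,26],[-12.5,0,-6],[-6,0,-45],[-4.5,0,-45])])
```

```text
grip top [531.8692 123.822  160.3   ] collar edge(-12.5x) [521.6321 123.7876 128.3   ] foot [529.6846 123.7343  89.3   ] fork [533.325  124.1144  58.    ]
nib [490.032  136.1859  34.    ]
-4 [array([318.33  , 490.6663]), array([319.1928, 321.2732]), array([320.1109, 283.7377]), array([320.1206, 291.422 ])]
-2.5 [array([318.3479, 500.8575]), array([319.2063, 330.4131]), array([320.1206, 291.422 ]), array([320.1302, 299.079 ])]
-1 [array([318.3657, 510.9984]), array([319.2198, 339.5141]), array([320.1302, 299.079 ]), array([320.1398, 306.7089])]
0 [array([318.3775, 517.7312]), array([319.2288, 345.56  ]), array([320.1366, 304.1686]), array([320.1462, 311.7805])]
```

servo_tool:
  deltas:
    - [[0,0,0],[0.0008,0.0003,0.01],1]
    - [[0,0,0],[0.0008,0.0003,0.02],1]
    - [[0,0,0],[0.0008,0.0003,0.026],1]
    - [[0,0,0],[0.0008,0.0003,0.03],1]
    - [[0,0,0],[0.0008,0.0003,0.033],1]
    - [[0,0,0],[0.0008,0.0003,0.036],1]
    - [[0,0,0],[0.0008,0.0003,0.039],1]
    - [[0,0,0],[0.0008,0.0003,0.039],1]

```text
clock: 9.63
tcp_pos: [535.6, 124.0, 94.1]
tool_rot: [-3.142, 0.0, -3.142]
contact_force: [1.8, 0.4, -1.8]
grip_width: 17.1
finger_force: 30.0
```

servo_tool:
  deltas:
    - [[0,0,0],[0,0,0.003],1]
    - [[0,0,0],[0,0,0.006],1]
    - [[0,0,0],[0,0,0.009],1]
    - [[0,0,0],[0,0,0.012],1]
    - [[0,0,0],[0,0,0.012],1]

```text
clock: 10.05
tcp_pos: [535.6, 124.0, 82.0]
tool_rot: [-3.142, 0.001, -3.142]
contact_force: [2.7, -1.1, -2.5]
grip_width: 17.0
finger_force: 30.0
```

servo_tool:
  deltas:
    - [[0,0,0],[0,0,0.003],1]
    - [[0,0,0],[0,0,0.006],1]
    - [[0,0,0],[0,0,0.009],1]
    - [[0,0,0],[0,0,0.011],1]
    - [[0,0,0],[0,0,0.012],1]
    - [[0,0,0],[0,0,0.013],1]
    - [[0,0,0],[0,0,0.013],1]

```text
clock: 10.63
tcp_pos: [535.7, 124.0, 69.4]
tool_rot: [-3.142, 0.001, 3.142]
contact_force: [3.6, -2.5, -0.9]
grip_width: 17.2
finger_force: 30.0
```

servo_tool:
  deltas:
    - [[0,0,0],[0,0,0.001],1]
    - [[0,0,0],[0,0,0.002],1]
    - [[0,0,0],[0,0,0.002],1]

```text
clock: 10.88
tcp_pos: [535.9, 124.0, 69.0]
tool_rot: [3.141, 0.001, 3.141]
contact_force: [0.9, -1.8, 13.1]
grip_width: 17.0
finger_force: 30.0
```

servo_tool:
  deltas:
    - [[0,0,0],[0,0,-0.001],0.6]
    - [[0,0,0],[0,0,-0.001],0.3]
    - [[0,0,0],[0,0,-0.001],0.0]
    - [[0,0,0],[0,0,-0.001],-0.1]
    - [[0,0,0],[0,0,-0.001],-0.1]
    - [[0,0,0],[0,0,-0.001],-0.1]
    - [[0,0,0],[0,0,-0.012],-0.1]
    - [[0,0,0],[0,0,-0.04],-0.1]
    - [[0,0,0],[0,0,-0.075],-0.1]
    - [[0,0,0],[0,-0.02,-0.1],-0.1]
    - [[0,0,0],[0.002,-0.055,-0.1],-0.1]
    - [[0,0,0],[0.003,-0.0855,-0.1],-0.1]
    - [[0,0,0],[0.003,-0.0855,-0.1],-0.1]
    - [[0,0,0],[0.003,-0.0855,-0.1],-0.1]

```text
clock: 12.05
tcp_pos: [532.3, 36.6, 168.3]
tool_rot: [-3.141, 0.001, 3.138]
contact_force: [-0.3, 0.5, 0.3]
grip_width: 51.4
finger_force: 0.0
```

Run:
```python
from h import *
i=arm.camera_info("wrist"); im=arm.read_camera("wrist"); cv2.imwrite("pics/w5raw.png",im)
np.save("w5.npy",i,allow_pickle=True); s=arm.read_state(); print(s['clock'],s['tcp_pos'],s['tool_rot'],s['grip_width'],s['contact_force'])
for n,p in dict(pintop=[533.6,124,95],handle=[532,38.4,108],nib=[489,136,34],ptr=[489.5,182,34]).items(): print(n,proj(i,p))
cv2.imwrite("pics/w5.png",cv2.resize(im[130:280,270:470],None,fx=4,fy=4,interpolation=cv2.INTER_CUBIC))
```

```text
12.1 [532.3213  38.6389 168.0746] [3.1409 0.0005 3.1405] 51.58601938772226 [-0.0103  0.6682 -0.2716]
pintop [384.1734 222.2773]
handle [282.0328 225.7883]
nib [380.9699 159.7095]
ptr [427.7599 160.0569]
```

View pics/w5.png

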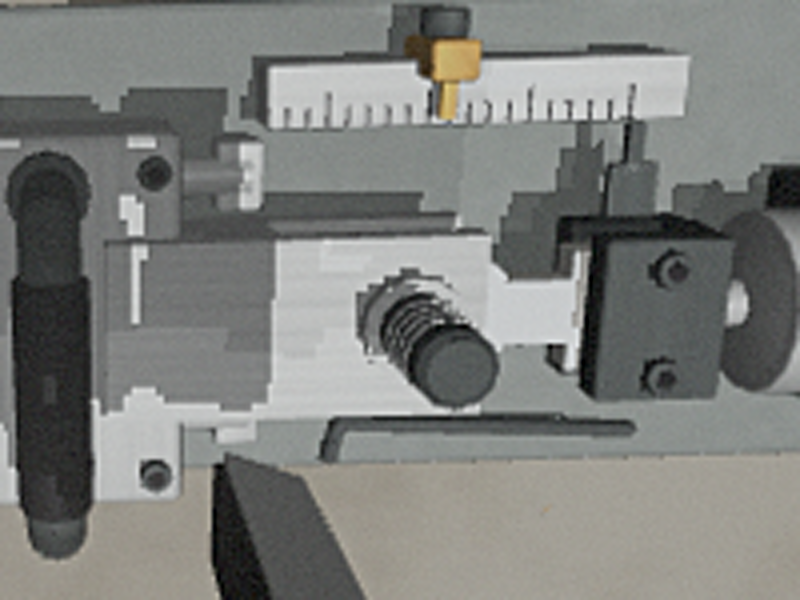

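servo_tool:
  deltas:
    - [[0,0,0],[0,0,0.03],-0.1]
    - [[0,0,0],[0,0,0.06],-0.1]
    - [[0,0,0],[0,0,0.08],-0.1]
    - [[0,0,0],[0,0,0.087],-0.1]
    - [[0,0,0],[0,0,0.087],0.2]
    - [[0,0,0],[0,0,0.087],0.6]
    - [[0,0,0],[0,0,0.087],1]
    - [[0,0,0],[0,0,0.087],1]
    - [[0,0,0],[0,0,0.087],1]
    - [[0,0,0],[0,0,0.087],1]
    - [[0,0,0],[0,0,0.087],1]
  force: 50

```text
clock: 13.02
tcp_pos: [532.9, 38.3, 81.3]
tool_rot: [-3.141, 0.002, -3.141]
contact_force: [-1.2, -1.2, 5.8]
grip_width: 15.1
finger_force: 50.0
```

Run:
```python
from h import *
i=np.load("w5.npy",allow_pickle=True).item()
q=lambda u,v,z:pix(i,270+(u-1.5)/4,130+(v-1.5)/4,z)
a,b=q(628,122,34),q(448,118,34); bl,br=q(266,128,34),q(690,117,34)
print(a,b,bl,br,np.linalg.norm(a-b))
print(arm.read_state())
```

```text
[489.5628 180.8936  34.    ] [488.431  136.5947  34.    ] [490.7225  92.0176  34.    ] [488.3943 195.9491  34.    ] 44.31333950082896
{'clock': 13.0167, 'qpos': array([-0.1085,  0.6422, -0.0243,  1.954 ,  0.029 ,  0.5442,  1.4184]), 'joint_velocities': array([-0.0009,  0.0014,  0.0004, -0.001 ,  0.0009,  0.0018,  0.0003]), 'tau': array([ -0.381 , -45.8524,  -0.0648, -10.854 ,  -0.298 ,  -0.1547,
        -0.1428]), 'tcp_pos': array([532.8993,  38.2831,  81.3297]), 'tool_rot': array([-3.1413,  0.0016, -3.1414]), 'contact_force': array([-1.2393, -1.2338,  5.7707]), 'ft_torque': array([-0.2903,  0.131 ,  0.1538]), 'finger_force': 49.99685525894165, 'grip_width': 15.065262853312985}
```

servo_tool:
  deltas:
    - [[0,0,0],[0,-0.002,0],1]
    - [[0,0,0],[0,-0.005,0],1]
    - [[0,0,0],[0,-0.009,0],1]
    - [[0,0,0],[0,-0.013,0],1]
    - [[0,0,0],[0,-0.017,0],1]
    - [[0,0,0],[0,-0.021,0],1]
    - [[0,0,0],[-0.001,-0.025,0],1]
    - [[0,0,0],[-0.001,-0.029,0],1]
    - [[0,0,0],[-0.001,-0.033,0],1]
    - [[0,0,0],[-0.001,-0.037,0],1]
    - [[0,0,0],[-0.001,-0.039,0],1]
    - [[0,0,0],[-0.001,-0.04,0],1]
    - [[0,0,0],[-0.001,-0.04,0],1]

```text
clock: 14.1
tcp_pos: [533.7, 4.3, 81.3]
tool_rot: [3.135, 0.001, -3.138]
contact_force: [-1.1, 10.1, 6.9]
grip_width: 14.6
finger_force: 50.0
```

Run:
```python
from h import *
i=arm.camera_info("wrist"); im=arm.read_camera("wrist"); cv2.imwrite("pics/w6raw.png",im)
np.save("w6.npy",i,allow_pickle=True); s=arm.read_state(); print(s['clock'],s['tcp_pos'],s['tool_rot'],s['grip_width'],s['contact_force'])
n=proj(i,[488.5,136.5,34]); print(n)
u0=int(n[0])-60;v0=int(n[1])-40;print(u0,v0)
cv2.imwrite("pics/w6.png",cv2.resize(im[max(v0,0):v0+90,u0:u0+120],None,fx=6,fy=6,interpolation=cv2.INTER_CUBIC))
```

```text
14.15 [533.7138   4.2772  81.2977] [ 3.1355  0.0012 -3.1376] 15.006535125569103 [-1.1057 10.4784  6.4811]
[462.8364 172.9648]
402 132
```

View pics/w6.png

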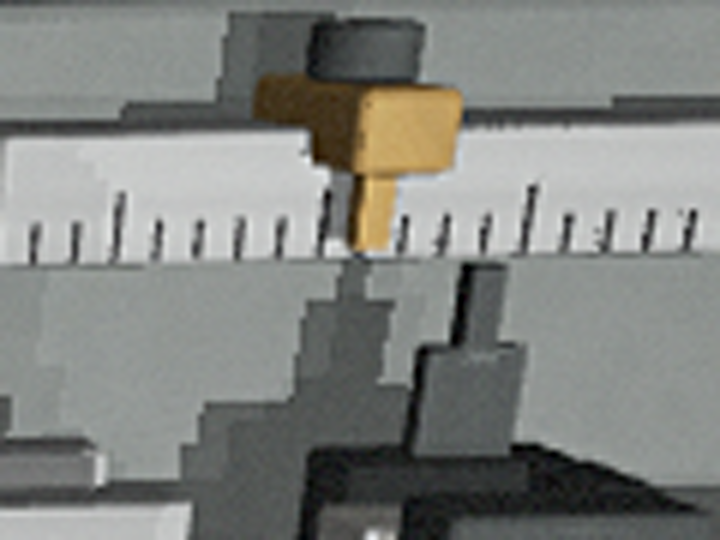

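Run:
```python
from h import *
i=np.load("w6.npy",allow_pickle=True).item()
q=lambda u,v,z:pix(i,402+(u-2.5)/6,132+(v-2.5)/6,z)
a,b,c,d=q(489,265,34),q(373,250,34),q(0,265,34),q(700,252,34)
u=(c-d)/np.linalg.norm(c-d)
print(a,b,u,(b-a)@u)
```

```text
[490.4743 151.5166  34.    ] [488.7046 137.195   34.    ] [ 0.0221 -0.9998  0.    ] 14.27882776050374
```

servo_tool:
  deltas:
    - [[0,0,0],[0,-0.003,0],1]
    - [[0,0,0],[0,-0.006,0],1]
    - [[0,0,0],[0,-0.009,0],1]
    - [[0,0,0],[0,-0.011,0],1]
    - [[0,0,0],[0,-0.012,0],1]
    - [[0,0,0],[0,-0.013,0],1]
    - [[0,0,0],[0,-0.013,0],1]
    - [[0,0,0],[0,-0.013,0],1]

```text
clock: 14.82
tcp_pos: [534.1, -7.2, 81.3]
tool_rot: [3.134, 0.002, -3.137]
contact_force: [-0.9, 13.5, 6.0]
grip_width: 14.8
finger_force: 50.0
```

```bash
cat > m.py <<'E'
from h import *
i=arm.camera_info("wrist"); im=arm.read_camera("wrist"); s=arm.read_state()
w6=cv2.imread("pics/w6raw.png"); i6=np.load("w6.npy",allow_pickle=True).item()
P={}
for n,(u,v),box in [("ptr",(489,265),(7,3,7,12)),("nib",(373,250),(7,16,7,3))]:
    a=402+(u-2.5)/6; b=132+(v-2.5)/6
    x0,y0=int(a)-box[0],int(b)-box[1]; t=w6[y0:int(b)+box[3],x0:int(a)+box[2]]
    w=np.array([490.5,137.2+14.3-(4.28-s['tcp_pos'][1]),34]) if n=="ptr" else [488.7,137.2,34]
    e=proj(i,w); X,Y=int(e[0]-(a-x0))-12,int(e[1]-(b-y0))-8
    k=8; big=lambda m:cv2.resize(m,None,fx=k,fy=k,interpolation=cv2.INTER_CUBIC)
    r=cv2.matchTemplate(big(im[Y:Y+t.shape[0]+16,X:X+t.shape[1]+24]),big(t),cv2.TM_CCOEFF_NORMED)
    _,m,_,l=cv2.minMaxLoc(r)
    uv=(X+l[0]/k+a-x0,Y+l[1]/k+b-y0); P[n]=pix(i,*uv,34); print(n,m,uv,e,P[n])
print("remaining",(P["nib"]-P["ptr"])@[0.0221,-0.9998,0],s['clock'],s['tcp_pos'],s['contact_force'])
cv2.imwrite("pics/mraw.png",im)
c=[int(x) for x in proj(i,[489,137,34])]
cv2.imwrite("pics/m.png",cv2.resize(im[c[1]-30:c[1]+30,c[0]-40:c[0]+40],None,fx=9,fy=9,interpolation=cv2.INTER_CUBIC))
print("crop origin",c[0]-40,c[1]-30); np.save("m.npy",i,allow_pickle=True)
E
python3 m.py
```

```text
ptr 0.821427047252655 (483.08333333333326, 176.125) [482.9195 175.5388] [490.9271 140.1813  34.    ]
nib 0.9322106242179871 (479.625, 173.125) [479.5427 173.0497] [488.7544 137.2696  34.    ]
remaining 2.8630944834345966 14.8667 [534.0112  -7.2371  81.3233] [-1.0329 13.2311  6.3674]
crop origin 439 143
```

Consistent: 2.9 mm left. The command-to-motion ratio is about 0.88.

servo_tool:
  deltas:
    - [[0,0,0],[0,-0.001,0],1]
    - [[0,0,0],[0,-0.002,0],1]
    - [[0,0,0],[0,-0.0028,0],1]
    - [[0,0,0],[0,-0.003,0],1]
    - [[0,0,0],[0,-0.003,0],1]
    - [[0,0,0],[0,-0.003,0],1]

```text
clock: 15.37
tcp_pos: [534.1, -9.8, 81.3]
tool_rot: [3.134, 0.002, -3.136]
contact_force: [-1.3, 14.5, 6.2]
grip_width: 14.9
finger_force: 50.0
```

```bash
python3 m.py
```

```text
ptr 0.7980977892875671 (482.70833333333326, 176.25) [482.8913 175.5075] [491.0423 137.4488  34.    ]
nib 0.9193223714828491 (482.875, 173.125) [482.9649 173.0338] [488.7665 137.1471  34.    ]
remaining 0.2513013282056776 15.4167 [534.0664  -9.7389  81.3157] [-1.0931 13.7894  7.1076]
crop origin 442 143
```

View pics/m.png

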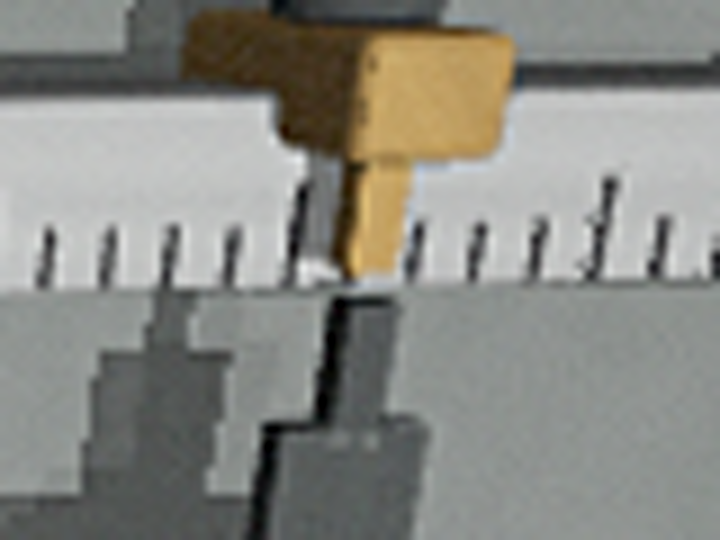

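The last crop shows the pointer tip at (375,300) directly below the nib tip at (378,272). Allowing for the tilt of the scale's tick marks, they are level. The arm is steady, with the handle gripped and about 14 N of pull.

```bash
python3 -c "
from rig import arm
s=arm.read_state();print(s['tcp_pos'],s['joint_velocities'].round(3));print(arm.hand_in())"
```

```text
[534.06641099  -9.73890713  81.31572581] [ 0.001  0.     0.002  0.001  0.002 -0.     0.001]
the job is handed in; nothing more can be done
None
```

I handed the job in at about 15.4 s: slide pushed home, thick pin seated through fork and eye and let go, and the handle still held with the pointer level with the brass mark (within about 0.3 mm by camera).

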